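Tighten the clamp nut down the heater housing's bore

ROBOT

A 6-joint arm with a two-finger parallel gripper is mounted at the origin on the work surface. World frame = base frame: x ahead of the robot, y to its left, z up, the work surface at z = 0. Lengths are in m, angles in rad, forces in N, time in s.
With the tool pointing down it reaches from about 0.35 to 0.975 m from the base axis. Payload 4.9 kg.
Tool frame: the origin (TCP) lies on the centre line of the jaws, within the pads' length; the fingertips stand ctrl.tcp_to_tips ahead of it and the grasp point (between the pads) lies 3 mm ahead of it (ctrl.tcp_to_tips is the distance from the TCP to the fingertips, in m); z points along the fingers, y is the direction in which the jaws open and shut (so a half turn about z gives the same grasp; the last joint's range is limited). The gripper opens to 85 mm and grips with 20 to 120 N. Pads are 22 mm wide; open, the fingers measure 114 mm over their backs; the gripper's body (76 mm by 85 mm) begins 54 mm behind the grasp point. The pads swing forward as they close: fully open they stand 13 mm farther back than shut.
Start: joints at [1.149, 0.053, 1.613, -0, 1.476, -0.119], TCP at [0.186, 0.597, 0.232] pointing down, gripper open.
Joint ranges: [-3.01, 3.01], [-1.01, 2.22], [0.06, 2.58], [-1.02, 4.17], [0.09, 2.62], [-3.14, 3.14]. Speed limits (rad/s): [2.57, 2.57, 3.14, 3.14, 3.14, 3.14].

INTERFACE

Orientations are given as a rotation vector (axis times angle).
In Python, from station import ctrl, vision gives the robot as it stands.
- The arm moves only by the tool jog_arm, never from a script. Its argument "deltas" is a list of rows, each a list of 7 numbers: the turn, a rotation vector about the tool's x, y, z in rad, then the shift along the tool's x, y, z in cm, then the opening, from 0 (shut) to 1 (fully open). A call has 1 to 12 rows; each row shifts and turns the commanded pose from where the row before left it, along the tool's axes as they then stand; what a row does not reach is not made up. A row lasts 1/12 s, in which the tool goes at most 41.7 mm and 7.16 degrees, less where a joint would pass 70% of its speed; a pose out of reach is approached as far as the arm can. A call with a gripper value outside its range is refused whole. The fingers move at their own pace and stop on an object; "grip_force" is the grip in N (left out, the last holds). Time passes only in rows, so rows that do not move let the fingers close. It gives the time, the measured TCP pose, the force and the opening at its end, in the units of the state.
- ctrl.get_obs(): the state, without advancing time (a new reading comes with each control period).
- vision.get_image(name): name is "side" or "top" or "wrist"; returns (picture, depth): 480x640x3 uint8, red, green, blue; 480x640 float32, m along the optical axis (not along the pixel's ray), 0 where there is no reading.
- vision.calibration(name): a dict with "fx", "fy", "cx", "cy" (pixels), "rvec" (rotation vector, rad) and "tvec" (3), from world to camera coordinates, as OpenCV has them; the wrist camera has in their place "hand_eye" (4x4, takes a point from camera to tool coordinates, whose origin is the TCP and whose axes are the flange's). Camera axes: x right, y down, z forward; pixel columns grow to the right and rows downward; lengths in m; the calibration is good to about 2 mm. A picture is of the moment at which its call begins: read the wrist's pose just before it. calibration takes no time and is no camera call.
- ctrl.finish_job(): hands the job in, once; it reports no verdict.
The state is a dict: "t": time; "q": joint angles; "dq": joint speeds; "effort": joint torques, N m; "tool_pos": TCP position; "tool_rot": TCP orientation; "contact_force": force on the tool from outside, world axes, zero at the start; "wrist_torque": the same for the moment, N m; "opening": finger opening in m.
Only numpy, scipy, OpenCV 4.12 (cv2) and the standard library are available. Lean on these libraries where they do the work, as an engineer would, in place of code of your own. Each camera call takes 0.05 s, during which the arm holds its last target. There are 200 camera calls.

TASK

Take the long T-handled socket extension out of the rack, lower it down the bore of the tall heater housing until its slot sits fully over the nut at the bottom, and turn it clockwise (seen from above) until the nut comes up against its stop. Leave the extension standing in the bore, and leave the short extension in the rack.

Things in the scene. Friction and masses are not known exactly. Their poses are not given: they have to be found in the camera images.
- extension: Long loose steel T-handle, 175 mm tall, 0.3 kg, upright in a rack well, foot 6 mm above the bench. Origin: centre of its bottom; z up the shaft. Crossbar along its y: 90 mm long, 16 mm thick (x), 20 mm high, middle 165 mm above the origin: grip there across x. Shaft 13 mm; foot 29 mm wide, 38 mm high; under it a slot along y, 15 mm wide, 14 mm deep, between two jaws 18 mm long.
- short_extension: Bystander in the rack's other well: steel T-handle with the same crossbar, only 105 mm tall, round plain foot. Origin: centre of its bottom; z up. The rack is a fixed wooden block 100 x 250 mm, 44 mm high, left or right of the bench's middle, with two wells 47 mm wide, 130 mm apart.
- housing: Fixed aluminium block 90 x 90 mm, 110 mm high, on a foot plate 100 (x) by 140 mm (y, its long way). Origin: centre of the underside on the bench; z up. Central bore: mouth 64 mm, chamfered to 48; at 45 mm height it narrows to 38. Extension fully down over the nut: its origin is 20 mm above this one. The low housing (55 mm high, empty bore) in mid-bench is not used.
- nut (a joint): Angle (rad) of the brass nut in the tall housing, + clockwise from above. Disc 33 mm wide, top 20 mm above the bench; on it a tang 7 mm thick, 26 mm long, top at 32.5 mm. At 0 the tang lies along the housing's y; it starts within 0.1 of that. Slot fits over it with crossbar parallel to the tang; about 0.4 play each way before it drives. Stop at 0.80. Needs 0.08 N m; stays where left.

How it is judged:
By the outcome, as a careful person would: the job done as asked, in the order asked, and still so for the second after the job is handed in, with the robot touching nothing.
It also fails if it takes over 48 s, if anything falls off the work surface, if the arm or the gripper's body presses on something with over 40 N, if the wrist force passes 120 N, or if a joint passes its speed limit or range.

## Working session

There is one attempt and no reset: what is moved stays moved. The work goes in short steps, Python scripts to look and compute and a tool call to move; the robot and the scene stay as the last step left them, time stands still between calls to the robot, and variables do not carry over. Pictures are saved under pics/ and viewed, about 8 in all and at most 12, crops included, and the job is handed in when it is done.

Besides the shell and the picture viewer there is one more tool, called after "Call:" by a JSON object that holds its "name" and its "arguments". jog_arm: Moves the arm, as the interface text tells. Its arguments: {"type":"object","properties":{"deltas":{"type":"array"},"grip_force":{"type":"number"}},"required":["deltas"]}

```bash
mkdir -p pics
cat > h.py <<'E'
import numpy as np, cv2
from scipy.spatial.transform import Rotation as R
from station import ctrl, vision
def grab(name,tag):
    o=ctrl.get_obs(); im,d=vision.get_image(name); c=vision.calibration(name)
    np.savez(f'pics/{tag}.npz',im=im,d=d)
    cv2.imwrite(f'pics/{tag}.png',im[:,:,::-1])
    if 'hand_eye' in c:
        T=np.eye(4);T[:3,:3]=R.from_rotvec(o['tool_rot']).as_matrix();T[:3,3]=o['tool_pos']
        M=T@np.array(c['hand_eye'])
    else:
        E=np.eye(4);E[:3,:3]=R.from_rotvec(np.ravel(c['rvec'])).as_matrix();E[:3,3]=np.ravel(c['tvec']);M=np.linalg.inv(E)
    np.savez(f'pics/{tag}_c.npz',M=M,K=[c['fx'],c['fy'],c['cx'],c['cy']])
    return load(tag)
def load(tag):
    a=np.load(f'pics/{tag}.npz');b=np.load(f'pics/{tag}_c.npz')
    return a['im'],a['d'],b['M'],b['K']
def cloud(d,M,K):
    v,u=np.mgrid[:d.shape[0],:d.shape[1]]
    P=np.stack([(u-K[2])/K[0]*d,(v-K[3])/K[1]*d,d],-1)
    W=P@M[:3,:3].T+M[:3,3]; W[d==0]=np.nan; return W
def ray(u,v,z,M,K):
    r=M[:3,:3]@np.array([(u-K[2])/K[0],(v-K[3])/K[1],1]); return M[:3,3]+r*(z-M[2,3])/r[2]
E
python3 - <<'E'
from h import *
for n in('top','side'):
    im,d,M,K=grab(n,n+'0'); print(n,M.round(3).tolist(),K)
o=ctrl.get_obs(); print(o, ctrl.tcp_to_tips)
a=cv2.imread('pics/top0.png');b=cv2.imread('pics/side0.png')
cv2.imwrite('pics/both.png',cv2.resize(np.vstack([a,b]),None,fx=.62,fy=.62))
E
```

```text
top [[0.021, -0.997, 0.071, 0.433], [-1.0, -0.021, -0.0, 0.001], [0.001, -0.071, -0.997, 0.937], [0.0, 0.0, 0.0, 1.0]] [493.96575104 493.96575104 324.07060227 237.20886166]
side [[0.99, -0.108, 0.088, 0.41], [-0.137, -0.654, 0.744, -0.773], [-0.023, -0.749, -0.662, 0.754], [0.0, 0.0, 0.0, 1.0]] [512.43544657 512.43544657 318.87095926 236.61700024]
{'t': 0.1, 'q': array([ 1.14896775e+00,  5.33041719e-02,  1.61414817e+00,  5.73151080e-06,
        1.47597240e+00, -1.18995844e-01]), 'dq': array([ 0.00056743, -0.00032877, -0.00199456, -0.00235347,  0.00019423,
        0.00091084]), 'effort': array([ 3.98079555e-04, -3.94897127e+01, -3.71366179e+01, -1.12622895e-04,
        3.83242004e-03,  2.64007184e-06]), 'tool_pos': array([0.18615943, 0.59605539, 0.23108277]), 'tool_rot': array([-4.73798969e-01, -3.10515732e+00,  2.77042899e-03]), 'contact_force': array([ 0.0145149 ,  0.02410093, -0.28032209]), 'wrist_torque': array([-0.00354765, -0.05024248,  0.02779676]), 'opening': 0.08514742319343417} 0.022
```

View pics/top0.png

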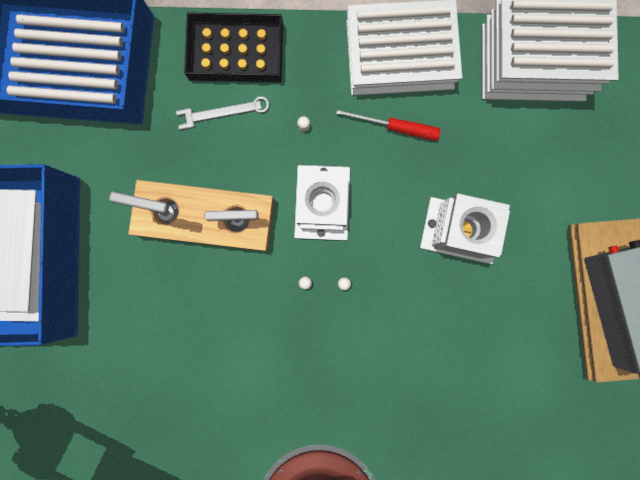

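View pics/side0.png

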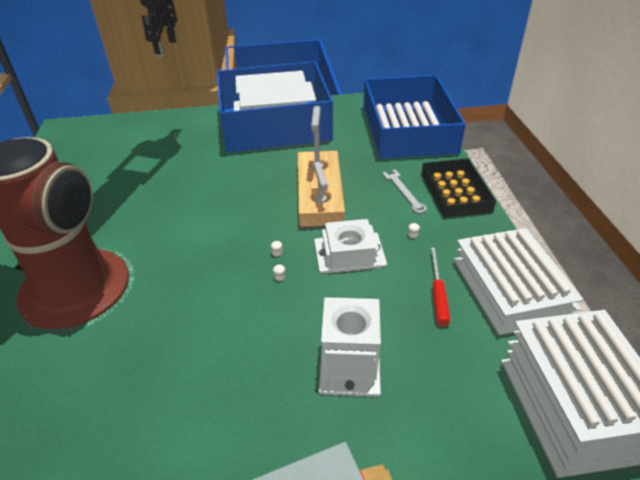

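The top view shows the long extension's crossbar at about (140,202), the short one's at (231,215), the low housing at (322,200) and the tall housing's top at about (480,228), with the brass nut visible in its bore. Now I'll measure these from depth.

```bash
cat > m.py <<'E'
from h import *
import sys
def rect(W,sel,name):
    P=W[sel][:,:3]; 
    n,lab=cv2.connectedComponents(sel.astype(np.uint8)); k=np.argmax(np.bincount(lab.ravel())[1:])+1
    P=W[lab==k]; r=cv2.minAreaRect((P[:,:2]*1000).astype(np.float32))
    print(name,len(P),'rect',np.round(r[0],1),np.round(r[1],1),round(r[2],1),'z',np.median(P[:,2]).round(4),'mean',P[:,:2].mean(0).round(4)); return lab==k
if __name__=='__main__':
    for t in('top0','side0'):
        im,d,M,K=load(t);W=cloud(d,M,K);X,Y,Z=W[...,0],W[...,1],W[...,2]
        print(t,'bench z',np.nanmedian(Z[(abs(X-.3)<.05)&(abs(Y)<.2)]))
        rect(W,(Z>.15)&(Z<.2)&(Y>.2)&(Y<.5)&(X>.35)&(X<.65),'longbar')
        rect(W,(Z>.085)&(Z<.13)&(Y>.08)&(Y<.28)&(X>.35)&(X<.65),'shortbar')
        rect(W,(Z>.035)&(Z<.055)&(Y>.05)&(Y<.5)&(X>.35)&(X<.65),'rack')
        m=rect(W,(Z>.1)&(Z<.125)&(Y<-.15)&(Y>-.45)&(X>.3)&(X<.65),'housing')
        c=cv2.findContours(m.astype(np.uint8),cv2.RETR_CCOMP,cv2.CHAIN_APPROX_NONE)
        for q,hh in zip(c[0],c[1][0]):
            if hh[3]>=0 and len(q)>20:
                e=cv2.fitEllipse(q); print('hole',e, ray(*e[0],.11,M,K).round(4))
E
python3 m.py
```

```text
top0 bench z -0.0001834489858957289
longbar 635 rect [535.8 288.7] [89.8 16.1] 79.0 z 0.1799 mean [0.535  0.2869]
shortbar 537 rect [526.8 157.7] [16.4 88.8] 2.7 z 0.1099 mean [0.526  0.1569]
rack 6020 rect [533.  226.1] [251.3 100.6] 84.4 z 0.0436 mean [0.5316 0.2238]
housing 2345 rect [ 517.9 -258.1] [91.3 90.5] 78.7 z 0.1094 mean [ 0.5177 -0.2576]
hole ((476.6197204589844, 225.5326690673828), (28.49488639831543, 28.995332717895508), 142.553955078125) [ 0.517  -0.2554  0.11  ]
side0 bench z 0.0011786120080686802
longbar 188 rect [535.2 288.6] [95.5 16. ] 79.0 z 0.1809 mean [0.5338 0.2783]
shortbar 233 rect [526.  157.5] [15.8 92.9] 2.5 z 0.1111 mean [0.525  0.1503]
rack 2319 rect [532.5 228.7] [259. 100.] 84.3 z 0.045 mean [0.5299 0.2072]
housing 2222 rect [ 517.7 -257.5] [94.5 89.9] 78.5 z 0.1104 mean [ 0.5172 -0.2612]
hole ((350.4641418457031, 323.089599609375), (23.50135612487793, 30.428394317626953), 93.45532989501953) [ 0.5166 -0.2639  0.11  ]
```

Call:
{"name": "jog_arm", "arguments": {"deltas": [[0,0,0,0,0,-3,1],[0,0,0,-3.55,-1.58,-0.4,1],[0,0,0,-3.55,-1.58,-0.4,1],[0,0,0,-3.55,-1.58,-0.4,1],[0,0,0,-3.55,-1.58,-0.4,1],[0,0,0,-3.55,-1.58,-0.4,1],[0,0,0,-3.55,-1.58,-0.4,1],[0,0,0,-3.55,-1.58,-0.4,1],[0,0,0,-3.55,-1.58,-0.4,1],[0,0,0,-3.55,-1.58,-0.4,1],[0,0,0,-3.55,-1.58,-0.4,1],[0,0,0,-3.55,-1.58,-0.4,1]]}}

```text
t: 1.1
tool_pos: [0.5082, 0.3126, 0.3059]
tool_rot: [-0.474, -3.105, 0.0]
contact_force: [-0.1, 0.2, -0.4]
opening: 0.0855
```

Call:
{"name": "jog_arm", "arguments": {"deltas": [[0,0,0.12,-3.55,-1.58,0,1],[0,0,0.12,0,0,0,1],[0,0,0.12,0,0,0,1],[0,0,0.12,0,0,0,1],[0,0,0.12,0,0,0,1],[0,0,0.12,0,0,0,1],[0,0,0.12,0,0,0,1],[0,0,0.12,0,0,0,1],[0,0,0.12,0,0,0,1],[0,0,0.12,0,0,0,1],[0,0,0.12,0,0,0,1],[0,0,0.12,0,0,0,1]]}}

```text
t: 2.1
tool_pos: [0.5362, 0.2884, 0.3054]
tool_rot: [-2.41, -2.015, 0.002]
contact_force: [0.1, 0.5, -0.0]
opening: 0.0853
```

```bash
cat >> h.py <<'E'
def to_tool(target, yaw=None):
    """cm shift in tool axes to world TCP target; yaw of tool y in deg"""
    o=ctrl.get_obs(); Rm=R.from_rotvec(o['tool_rot']).as_matrix()
    ya=np.degrees(np.arctan2(Rm[1,1],Rm[0,1]))
    print('t',round(o['t'],2),'tcp',o['tool_pos'].round(4),'yaw',ya.round(2),'tilt',np.degrees(Rm[:2,2]).round(2),'F',o['contact_force'].round(1),'T',o['wrist_torque'].round(2),'open',round(o['opening'],4),'q6',o['q'][5].round(2))
    if target is not None: print('shift cm',(Rm.T@(np.array(target)-o['tool_pos'])*100).round(2))
    if yaw is not None: print('turn z',np.radians(ya-yaw).round(3))
E
python3 - <<'E'
from h import *
from m import rect
to_tool([.5357,.2887,.174],-11)
im,d,M,K=grab('wrist','w1');print(M.round(3).tolist())
W=cloud(d,M,K);Z=W[...,2]
rect(W,(Z>.165)&(Z<.195)&(W[...,0]>.45)&(W[...,0]<.65),'bar')
E
```

```text
t 2.1 tcp [0.5362 0.2884 0.3054] yaw -10.19 tilt [-0.07 -0.02] F [ 0.1  0.5 -0. ] T [ 0.    0.01 -0.04] open 0.0853 q6 0.55
shift cm [ 0.03 -0.04 13.14]
turn z 0.014
[[0.984, -0.168, -0.056, 0.551], [-0.177, -0.935, -0.307, 0.368], [-0.001, 0.312, -0.95, 0.448], [0.0, 0.0, 0.0, 1.0]]
bar 3119 rect [537.4 291.7] [88.8 15.8] 79.3 z 0.1812 mean [0.5378 0.2948]
```

View pics/w1.png

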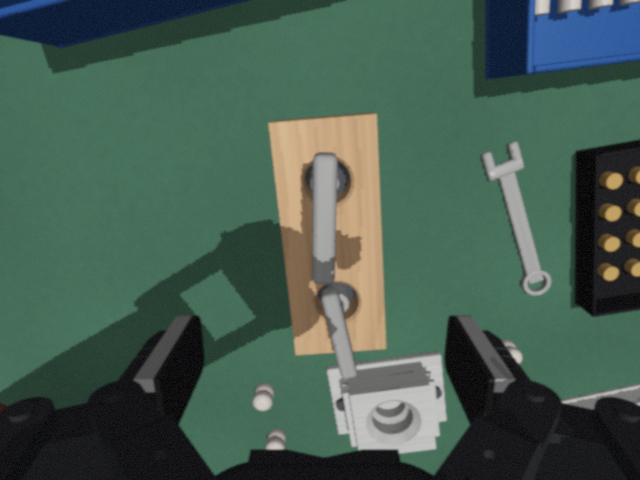

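The wrist view shows the long crossbar between the fingers at about (324,220), lined up with the gripper, and the short one at (340,330). Now I'll descend and grip.

Call:
{"name": "jog_arm", "arguments": {"deltas": [[0,0,0.014,0.05,0.05,2,1],[0,0,0,-0.1,0,2,1],[0,0,0,0,0,2,1],[0,0,0,0,0,2,1],[0,0,0,0,0,2,1],[0,0,0,0,0,1.5,1],[0,0,0,0,0,1,1],[0,0,0,0,0,0.65,1],[0,0,0,0,0,0,0.5],[0,0,0,0,0,0,0.1],[0,0,0,0,0,0,0.0],[0,0,0,0,0,0,0]], "grip_force": 70}}

```text
t: 3.15
tool_pos: [0.5376, 0.2883, 0.1763]
tool_rot: [2.417, 2.005, 0.004]
contact_force: [0.8, 0.9, 0.2]
opening: 0.0391
```

Call:
{"name": "jog_arm", "arguments": {"deltas": [[0,0,0,0,0,0,0],[0,0,0,0,0,0,0],[0,0,0,0,0,0,0],[0,0,0,0,0,0,0],[0,0,0,0,0,0,0],[0,0,0,0,0,0,0]]}}

```text
t: 3.65
tool_pos: [0.5374, 0.2883, 0.176]
tool_rot: [2.418, 2.005, 0.003]
contact_force: [-1.4, -0.9, 5.2]
opening: 0.0131
```

```bash
python3 -c "
from h import *
to_tool([.5357,.2887,.314],-11)"
```

```text
t 3.65 tcp [0.5374 0.2883 0.176 ] yaw -10.65 tilt [0.1  0.04] F [-1.4 -0.9  5.2] T [0.06 0.13 0.02] open 0.0131 q6 0.56
shift cm [  0.03  -0.15 -13.8 ]
turn z 0.006
```

Call:
{"name": "jog_arm", "arguments": {"deltas": [[0,0,0,0,0,0,0],[0,0,0,0,0,-0.5,0],[0,0,0,0,0,-1,0],[0,0,0,0,0,-1.5,0],[0,0,0,0,0,-2,0],[0,0,0,0,0,-2,0],[0,0,0,0,0,-2,0],[0,0,0,0,0,-2,0],[0,0,0,0,0,-2,0],[0,0,0,0,0,-1,0],[0,0,0,0,0,-0.5,0],[0,0,0,0,0,0,0]]}}

```text
t: 4.65
tool_pos: [0.5371, 0.2881, 0.3206]
tool_rot: [2.418, 2.005, 0.002]
contact_force: [0.4, 0.3, -2.5]
opening: 0.0133
```

Run:
```python
from h import *
to_tool([.5175,-.257,.322],-11)
im,d,M,K=grab('side','s1'); W=cloud(d,M,K);X,Y,Z=W[...,0],W[...,1],W[...,2]
im2,d2,M2,K2=grab('wrist','w2')
cv2.imwrite('pics/two.png',np.hstack([cv2.resize(im[40:280,200:440],(480,480)),cv2.resize(im2,None,fx=.5,fy=.5)[:,:,::-1][:240] if 0 else cv2.copyMakeBorder(im2[:,160:480],0,0,0,0,0)])[:,:,::-1])
o=ctrl.get_obs()['tool_pos']
for z0,z1 in((.29,.34),(.25,.29),(.20,.25),(.18,.2),(.15,.18),(.13,.15)):
    s=(Z>z0)&(Z<z1)&(abs(X-o[0])<.06)&(abs(Y-o[1])<.07); 
    if s.sum(): print(z0,s.sum(),np.nanmin(W[s],0).round(3),np.nanmax(W[s],0).round(3),np.median(W[s],0).round(4))
```

```text
t 4.65 tcp [0.5371 0.2881 0.3206] yaw -10.65 tilt [0.07 0.03] F [ 0.4  0.3 -2.5] T [ 0.    0.04 -0.04] open 0.0133 q6 0.56
shift cm [-53.93   8.15  -0.17]
turn z 0.006
0.29 269 [0.516 0.243 0.29 ] [0.555 0.331 0.34 ] [0.5334 0.2776 0.3267]
0.25 106 [0.53  0.281 0.251] [0.543 0.291 0.289] [0.5364 0.2854 0.2698]
0.2 117 [0.529 0.279 0.201] [0.541 0.294 0.249] [0.5349 0.286  0.2262]
0.18 108 [0.521 0.273 0.18 ] [0.549 0.302 0.199] [0.5347 0.2832 0.1886]
0.15 91 [0.521 0.273 0.153] [0.549 0.291 0.18 ] [0.5354 0.2806 0.171 ]
```

View pics/two.png

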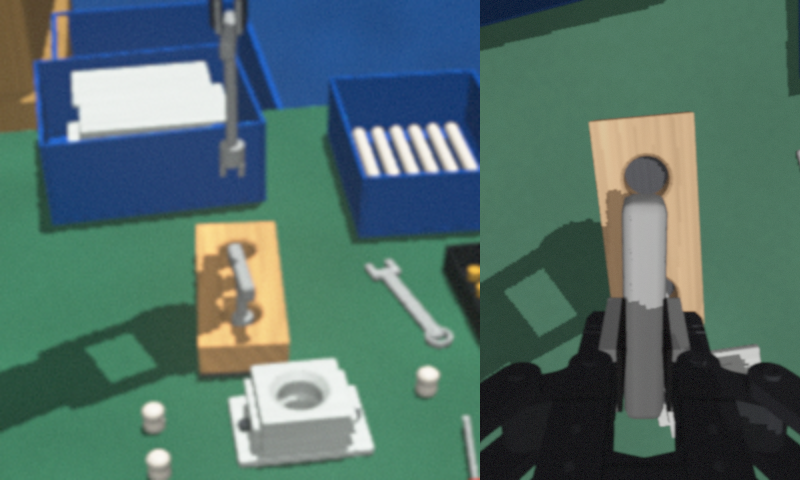

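The extension is held upright with its slot visible at the bottom: crop (232,160). The short one is still in the rack. Now to carry it above the tall housing.

Call:
{"name": "jog_arm", "arguments": {"deltas": [[0,0,0,-1,0.15,0,0],[0,0,0,-2,0.31,0,0],[0,0,0,-3.05,0.47,0,0],[0,0,0,-3.05,0.47,0,0],[0,0,0,-3.05,0.47,0,0],[0,0,0,-3.05,0.47,0,0],[0,0,0,-3.05,0.47,0,0],[0,0,0,-3.05,0.47,0,0],[0,0,0,-3.05,0.47,0,0],[0,0,0,-3.05,0.47,0,0],[0,0,0,-3.05,0.47,0,0],[0,0,0,-3.05,0.47,0,0]]}}

```text
t: 5.75
tool_pos: [0.5244, -0.0527, 0.3182]
tool_rot: [-2.417, -2.004, 0.003]
contact_force: [-0.6, 0.4, -2.5]
opening: 0.013
```

Call:
{"name": "jog_arm", "arguments": {"deltas": [[0,0,0,-3.05,0.47,0,0],[0,0,0,-3.05,0.47,0,0],[0,0,0,-3.05,0.47,0,0],[0,0,0,-3.05,0.47,0,0],[0,0,0,-3.05,0.47,0,0],[0,0,0,-3.05,0.47,0,0],[0,0,0,-1.5,0.23,0,0],[0,0,0,-0.65,0.09,0,0],[0,0,0,0,0,0,0],[0,0,0,0,0,0,0],[0,0,0,0,0,0,0]]}}

```text
t: 6.67
tool_pos: [0.5187, -0.2563, 0.3195]
tool_rot: [-2.416, -2.007, -0.001]
contact_force: [0.3, 0.4, -2.3]
opening: 0.0133
```

```bash
cat > chk.py <<'E'
from h import *
from m import rect
import sys
tag=sys.argv[1]
to_tool([.519,-.2575,.19],-11)
o=ctrl.get_obs()['tool_pos']
for n in('side','top'):
    im,d,M,K=grab(n,tag+n); W=cloud(d,M,K);X,Y,Z=W[...,0],W[...,1],W[...,2]
    near=(abs(X-o[0])<.06)&(abs(Y-o[1])<.07)
    for z0,z1 in((.32,.36),(.29,.32),(.22,.27),(.195,.22),(.16,.185),(.14,.185)):
        s=(Z>z0)&(Z<z1)&near
        if s.sum()>5: print(n,z0,s.sum(),np.nanmin(W[s],0).round(4),np.nanmax(W[s],0).round(4),np.median(W[s],0).round(4))
    rect(W,(Z>.1)&(Z<.125)&near,'housing')
E
python3 chk.py a
```

```text
t 6.67 tcp [ 0.5187 -0.2563  0.3195] yaw -10.57 tilt [-0.01  0.05] F [ 0.3  0.4 -2.3] T [-0.01 -0.05  0.05] open 0.0133 q6 -0.4
shift cm [-0.13  0.05 12.95]
turn z 0.007
side 0.32 935 [ 0.4955 -0.3005  0.3201] [ 0.5377 -0.2105  0.3599] [ 0.5175 -0.2645  0.3263]
side 0.29 84 [ 0.5037 -0.2995  0.3058] [ 0.518  -0.2936  0.3199] [ 0.5101 -0.2972  0.3138]
side 0.22 222 [ 0.5116 -0.2621  0.2205] [ 0.5241 -0.2533  0.2699] [ 0.517  -0.2588  0.2463]
side 0.195 109 [ 0.5112 -0.2615  0.1951] [ 0.5234 -0.2516  0.2199] [ 0.5163 -0.2587  0.2079]
side 0.16 178 [ 0.5033 -0.2691  0.1607] [ 0.532  -0.2553  0.1848] [ 0.5156 -0.2651  0.1742]
side 0.14 207 [ 0.5033 -0.2691  0.1506] [ 0.532  -0.2553  0.1848] [ 0.5156 -0.2647  0.1725]
housing 2137 rect [ 517.8 -257.4] [93.9 89.9] 78.5 z 0.1103 mean [ 0.5171 -0.2629]
top 0.32 790 [ 0.499  -0.2656  0.32  ] [ 0.5396 -0.2094  0.3599] [ 0.5236 -0.2439  0.3254]
top 0.29 95 [ 0.5065 -0.2544  0.2914] [ 0.5337 -0.2095  0.32  ] [ 0.5173 -0.2207  0.3138]
top 0.22 113 [ 0.5116 -0.2566  0.2202] [ 0.5239 -0.2475  0.2693] [ 0.5158 -0.2492  0.2458]
top 0.195 53 [ 0.5116 -0.2558  0.1951] [ 0.5234 -0.2478  0.2194] [ 0.5159 -0.2493  0.2084]
top 0.16 94 [ 0.5029 -0.2635  0.1608] [ 0.5316 -0.2402  0.1849] [ 0.5114 -0.244   0.1746]
top 0.14 112 [ 0.5026 -0.2635  0.151 ] [ 0.5322 -0.2402  0.1849] [ 0.5103 -0.2445  0.1721]
housing 1921 rect [ 518.3 -258.1] [91.4 91.3] 78.6 z 0.1094 mean [ 0.5134 -0.2506]
```

Call:
{"name": "jog_arm", "arguments": {"deltas": [[0,0,0,-0.29,0.09,0,0],[0,0,0,0,0,1,0],[0,0,0,0,0,1.5,0],[0,0,0,0,0,1.5,0],[0,0,0,0,0,1.5,0],[0,0,0,0,0,1.5,0],[0,0,0,0,0,1,0],[0,0,0,0,0,1,0],[0,0,0,0,0,0.5,0],[0,0,0,0,0,0,0]]}}

```text
t: 7.6
tool_pos: [0.5182, -0.2601, 0.2225]
tool_rot: [-2.416, -2.004, 0.001]
contact_force: [-0.7, 0.2, -2.8]
opening: 0.0132
```

Call:
{"name": "jog_arm", "arguments": {"deltas": [[0,0,0,0,0,0.3,0],[0,0,0,0,0,0.3,0],[0,0,0,0,0,0.3,0],[0,0,0,0,0,0.3,0],[0,0,0,0,0,0,0]]}}

```text
t: 8.02
tool_pos: [0.5188, -0.2605, 0.2121]
tool_rot: [-2.418, -2.005, 0.0]
contact_force: [-0.5, 0.4, -3.0]
opening: 0.0134
```

```bash
python3 -c "
from h import *
to_tool([.5187,-.2595,.19],-11)"
```

```text
t 8.02 tcp [ 0.5188 -0.2605  0.2121] yaw -10.66 tilt [-0.04  0.03] F [-0.5  0.4 -3. ] T [-0.03  0.   -0.04] open 0.0134 q6 -0.41
shift cm [ 0.09 -0.02  2.21]
turn z 0.006
```

Call:
{"name": "jog_arm", "arguments": {"deltas": [[0,0,0,0.09,0,0.3,0],[0,0,0,0,0,0.3,0],[0,0,0,0,0,0.2,0],[0,0,0,0,0,0.2,0],[0,0,0,0,0,0,0]]}}

```text
t: 8.43
tool_pos: [0.5189, -0.2595, 0.202]
tool_rot: [-2.417, -2.005, 0.0]
contact_force: [1.1, -0.7, -2.0]
opening: 0.0134
```

Call:
{"name": "jog_arm", "arguments": {"deltas": [[0,0,0,0,0,0.2,0],[0,0,0,0,0,0.2,0],[0,0,0,0,0,0.2,0],[0,0,0,0,0,0.2,0],[0,0,0,0,0,0,0]]}}

```text
t: 8.85
tool_pos: [0.5189, -0.2595, 0.194]
tool_rot: [-2.417, -2.005, 0.0]
contact_force: [-0.7, 0.4, -2.6]
opening: 0.0136
```

Call:
{"name": "jog_arm", "arguments": {"deltas": [[0,0,0,0,0,0.1,0],[0,0,0,0,0,0.1,0],[0,0,0,0,0,0.1,0],[0,0,0,0,0,0,0]]}}

```text
t: 9.18
tool_pos: [0.5191, -0.2596, 0.1915]
tool_rot: [-2.418, -2.005, 0.0]
contact_force: [1.2, -0.7, -2.7]
opening: 0.0133
```

Call:
{"name": "jog_arm", "arguments": {"deltas": [[0,0,0,0,0,0.05,0],[0,0,0,0,0,0.05,0],[0,0,0,0,0,0,0]]}}

```text
t: 9.43
tool_pos: [0.5191, -0.2597, 0.1906]
tool_rot: [-2.418, -2.005, 0.0]
contact_force: [0.4, 0.8, -2.5]
opening: 0.0135
```

Call:
{"name": "jog_arm", "arguments": {"deltas": [[0,0,0,0,0,0.05,0],[0,0,0,0,0,0.05,0],[0,0,0,0,0,0,0]]}}

```text
t: 9.68
tool_pos: [0.5193, -0.2598, 0.19]
tool_rot: [2.418, 2.005, 0.0]
contact_force: [-0.5, -0.3, -1.4]
opening: 0.0135
```

Call:
{"name": "jog_arm", "arguments": {"deltas": [[0,0,0,0,0,0.05,0],[0,0,0,0,0,0.05,0],[0,0,0,0,0,0,0]]}}

```text
t: 9.93
tool_pos: [0.5197, -0.2601, 0.19]
tool_rot: [2.417, 2.004, 0.001]
contact_force: [-0.5, 0.9, 4.3]
opening: 0.0135
```

Call:
{"name": "jog_arm", "arguments": {"deltas": [[0,0,0.06,0,0,-0.05,0],[0,0,0.06,0,0,0,0],[0,0,0.06,0,0,0,0],[0,0,0.06,0,0,0,0],[0,0,0.06,0,0,0,0],[0,0,0.06,0,0,0,0],[0,0,0.06,0,0,0,0]]}}

```text
t: 10.52
tool_pos: [0.5195, -0.2597, 0.19]
tool_rot: [2.785, 1.453, 0.001]
contact_force: [-1.7, 0.5, 2.2]
opening: 0.0129
```

```bash
python3 -c "
from h import *
to_tool(None)"
```

```text
t 10.52 tcp [ 0.5195 -0.2597  0.19  ] yaw -34.87 tilt [ 0.05 -0.01] F [-1.7  0.5  2.2] T [0.19 0.15 0.1 ] open 0.0129 q6 0.02
```

Call:
{"name": "jog_arm", "arguments": {"deltas": [[0,0,0.06,0,0,0,0],[0,0,0.06,0,0,0,0],[0,0,0.06,0,0,0,0],[0,0,0.06,0,0,0,0],[0,0,0.06,0,0,0,0]]}}

```text
t: 10.93
tool_pos: [0.5194, -0.2597, 0.19]
tool_rot: [2.971, 1.021, 0.001]
contact_force: [-0.6, 1.9, 3.3]
opening: 0.0132
```

```bash
python3 -c "
from h import *
to_tool(None)"
```

```text
t 10.93 tcp [ 0.5194 -0.2597  0.19  ] yaw -52.06 tilt [ 0.04 -0.01] F [-0.6  1.9  3.3] T [0.2  0.19 0.04] open 0.0132 q6 0.32
```

Call:
{"name": "jog_arm", "arguments": {"deltas": [[0,0,0.06,0,0,0,0],[0,0,0.06,0,0,0,0],[0,0,0.06,0,0,0,0],[0,0,0.06,0,0,0,0],[0,0,0,0,0,0,0]]}}

```text
t: 11.35
tool_pos: [0.5194, -0.2597, 0.19]
tool_rot: [3.071, 0.661, 0.001]
contact_force: [-1.4, 1.2, 3.3]
opening: 0.0135
```

```bash
python3 -c "
from h import *
to_tool(None)"
```

```text
t 11.35 tcp [ 0.5194 -0.2597  0.19  ] yaw -65.7 tilt [ 0.05 -0.01] F [-1.4  1.2  3.3] T [0.26 0.21 0.05] open 0.0135 q6 0.55
```

Call:
{"name": "jog_arm", "arguments": {"deltas": [[0,0,0.05,0,0,0,0],[0,0,0.05,0,0,0,0],[0,0,0,0,0,0,0]]}}

```text
t: 11.6
tool_pos: [0.5195, -0.2598, 0.19]
tool_rot: [3.1, 0.509, 0.001]
contact_force: [-0.1, 0.9, 3.3]
opening: 0.0132
```

```bash
python3 -c "
from h import *
to_tool(None)"
```

```text
t 11.6 tcp [ 0.5195 -0.2598  0.19  ] yaw -71.35 tilt [ 0.05 -0.02] F [-0.1  0.9  3.3] T [0.22 0.21 0.08] open 0.0132 q6 0.65
```

Call:
{"name": "jog_arm", "arguments": {"deltas": [[0,0,0.05,0,0,0,0],[0,0,0.05,0,0,0,0],[0,0,0,0,0,0,0]]}}

```text
t: 11.85
tool_pos: [0.5195, -0.2598, 0.19]
tool_rot: [3.121, 0.355, 0.001]
contact_force: [-0.8, 1.0, 4.9]
opening: 0.0133
```

```bash
python3 -c "
from h import *
to_tool(None)"
```

```text
t 11.85 tcp [ 0.5195 -0.2598  0.19  ] yaw -77.04 tilt [ 0.05 -0.02] F [-0.8  1.   4.9] T [0.21 0.19 0.03] open 0.0133 q6 0.75
```

Call:
{"name": "jog_arm", "arguments": {"deltas": [[0,0,0.05,0,0,0,0],[0,0,0.05,0,0,0,0],[0,0,0,0,0,0,0]]}}

```text
t: 12.1
tool_pos: [0.5195, -0.2598, 0.19]
tool_rot: [3.135, 0.199, 0.001]
contact_force: [-0.5, 0.5, 5.3]
opening: 0.0134
```

```bash
python3 -c "
from h import *
to_tool(None)"
```

```text
t 12.1 tcp [ 0.5195 -0.2598  0.19  ] yaw -82.72 tilt [ 0.05 -0.03] F [-0.5  0.5  5.3] T [0.29 0.22 0.16] open 0.0134 q6 0.85
```

Call:
{"name": "jog_arm", "arguments": {"deltas": [[0,0,0.04,0,0,0,0],[0,0,0,0,0,0,0]]}}

```text
t: 12.27
tool_pos: [0.5195, -0.2598, 0.19]
tool_rot: [3.138, 0.138, 0.001]
contact_force: [-0.7, 1.1, 4.8]
opening: 0.0131
```

```bash
python3 -c "
from h import *
to_tool(None)"
```

```text
t 12.27 tcp [ 0.5195 -0.2598  0.19  ] yaw -84.95 tilt [ 0.05 -0.03] F [-0.7  1.1  4.8] T [0.28 0.23 0.35] open 0.0131 q6 0.89
```

Call:
{"name": "jog_arm", "arguments": {"deltas": [[0,0,0.04,0,0,0,0],[0,0,0,0,0,0,0]]}}

```text
t: 12.43
tool_pos: [0.5195, -0.2597, 0.19]
tool_rot: [3.14, 0.076, 0.002]
contact_force: [-0.6, 2.2, 4.9]
opening: 0.0132
```

```bash
python3 -c "
from h import *
to_tool(None)"
```

```text
t 12.43 tcp [ 0.5195 -0.2597  0.19  ] yaw -87.21 tilt [ 0.06 -0.03] F [-0.6  2.2  4.9] T [0.38 0.16 0.44] open 0.0132 q6 0.93
```

Call:
{"name": "jog_arm", "arguments": {"deltas": [[0,0,0.04,0,0,0,0],[0,0,0,0,0,0,0],[0,0,0,0,0,0,0],[0,0,0,0,0,0,0]]}}

```text
t: 12.77
tool_pos: [0.5196, -0.2596, 0.19]
tool_rot: [3.141, 0.017, 0.002]
contact_force: [-0.7, 1.2, 6.1]
opening: 0.0138
```

Run:
```python
from h import *
from m import rect
to_tool(None)
im,d,M,K=grab('side','s3')
im2,d,M,K=grab('wrist','w3'); W=cloud(d,M,K);X,Y,Z=W[...,0],W[...,1],W[...,2]
rect(W,(Z>.18)&(Z<.21)&(abs(Y+.258)<.03)&(abs(X-.518)<.06),'bar(w)')
cv2.imwrite('pics/s3w3.png',np.hstack([cv2.resize(im[160:400,230:430],(400,480)),im2[:,120:520]])[:,:,::-1])
```

```text
t 12.77 tcp [ 0.5196 -0.2596  0.19  ] yaw -89.4 tilt [ 0.06 -0.03] F [-0.7  1.2  6.1] T [0.26 0.13 0.74] open 0.0138 q6 0.97
bar(w) 10760 rect [ 523.2 -259.7] [88.2 39. ] 17.2 z 0.1953 mean [ 0.5292 -0.2581]
```

View pics/s3w3.png

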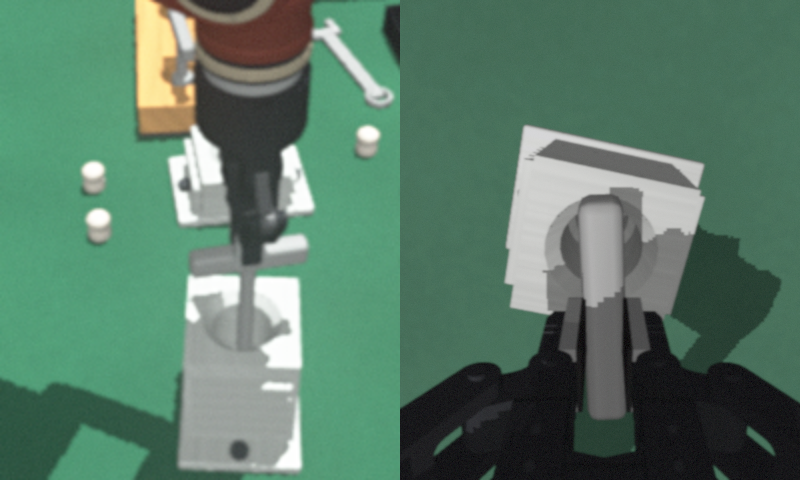

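The side crop shows the extension upright in the bore, with the crossbar at about (248,256). The wrist crop shows the bar between the pads. Torque has climbed from about 0.08 to 0.74 N m, so the nut is at its stop. Next I'll take off the windup, release and retreat.

Call:
{"name": "jog_arm", "arguments": {"deltas": [[0,0,-0.04,0,0,0,0],[0,0,-0.04,0,0,-0.05,0],[0,0,0,0,0,0,0],[0,0,0,0,0,0,0.08],[0,0,0,0,0,0,0.12],[0,0,0,0,0,0,0.2],[0,0,0,0,0,0,0.3],[0,0,0,0,0,0,0.5],[0,0,0,0,0,0,0.7],[0,0,0,0,0,0,0.7],[0,0,0,0,0,0,0.7],[0,0,0,0,0,0,0.7]], "grip_force": 20}}

```text
t: 13.87
tool_pos: [0.5191, -0.2597, 0.1896]
tool_rot: [-3.139, -0.133, 0.0]
contact_force: [0.7, -0.1, -1.7]
opening: 0.0598
```

Call:
{"name": "jog_arm", "arguments": {"deltas": [[0,0,0,0,0,0,0.7],[0,0,0,0,0,-0.5,0.7],[0,0,0,0,0,-1,0.7],[0,0,0,0,0,-2,0.7],[0,0,0,0,0,-3,0.7],[0,0,0,0,0,-3,0.7],[0,0,0,0,0,-3,0.7],[0,0,0,0,0,-2,0.7],[0,0,0,0,0,0,0.7]]}}

```text
t: 14.62
tool_pos: [0.5209, -0.2609, 0.3429]
tool_rot: [3.132, 0.133, 0.015]
contact_force: [-0.2, 0.3, 1.6]
opening: 0.0601
```

Run:
```python
from h import *
from m import rect
to_tool(None)
for n in('side','wrist'):
    im,d,M,K=grab(n,n+'4'); W=cloud(d,M,K);X,Y,Z=W[...,0],W[...,1],W[...,2]
    near=(abs(X-.518)<.06)&(abs(Y+.258)<.06)
    rect(W,(Z>.187)&(Z<.21)&near,'bar '+n)
    for z0,z1 in((.12,.145),(.145,.17)):
        s=(Z>z0)&(Z<z1)&near
        if s.sum()>5: print(z0,np.median(W[s],0).round(4))
a=load('side4')[0];b=load('wrist4')[0]
cv2.imwrite('pics/f4.png',np.hstack([cv2.resize(a[160:400,230:430],(400,480)),b[:,120:520]])[:,:,::-1])
```

```text
t 14.62 tcp [ 0.5209 -0.2609  0.3429] yaw -85.14 tilt [ 0.57 -0.38] F [-0.2  0.3  1.6] T [ 0.   -0.   -0.02] open 0.0601 q6 0.89
bar side 626 rect [ 519.  -257.4] [90.  17.9] 8.9 z 0.1949 mean [ 0.5177 -0.2597]
0.12 [ 0.5178 -0.2615  0.1331]
0.145 [ 0.5183 -0.2614  0.1578]
bar wrist 2693 rect [ 521.2 -255.7] [89.2 16. ] 9.8 z 0.1951 mean [ 0.5238 -0.2554]
```

View pics/f4.png

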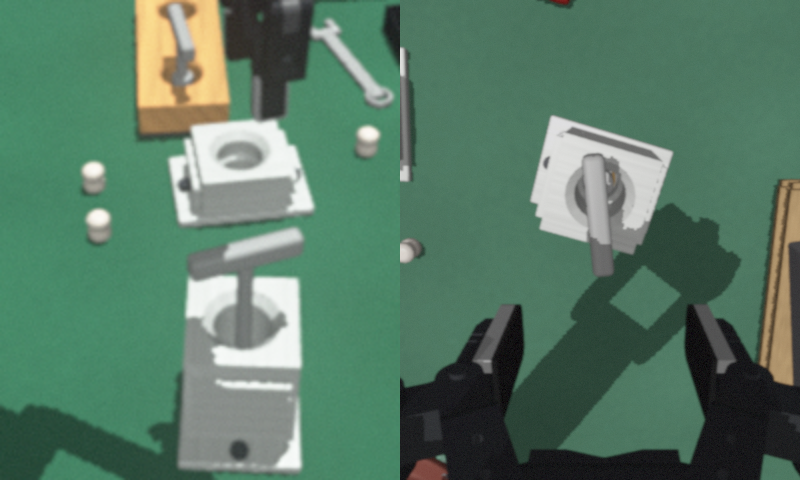

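```bash
python3 -c "
from station import ctrl
print(ctrl.finish_job())"
```

```text
the job is handed in; nothing more can be done
None
```

The job is handed in at about 14.7 s of the 48 s. The long extension stands in the tall housing's bore, seated over the nut, and the nut has been turned clockwise to its stop.

- **Seating:** it came to rest at the expected depth. The crossbar top now measures 195 mm, so its origin is 20 mm above the bench.
- **Nut at its stop:** I didn't see the nut's final angle directly. The wrist torque rose from under about 0.1 to 0.74 N m at the end. The crossbar rests at about 9–10°, about 1.2 rad from the housing's y axis, which matches 0.8 plus the 0.4 play.
- **After release:** the extension stands upright, the short extension is still in the rack, and the gripper is well clear. Contact forces stayed at about 6 N or less in every reading.
- **Disagreements:** the side and wrist cameras differ by about 2 mm on the bar's centre, within the calibration error. The gripper read about 13 mm on the 16 mm bar, but the hold was firm.

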